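Snap the tub lid shut corner by corner

ROBOT

A 6-joint arm with a two-finger parallel gripper is mounted at the origin on the work surface. World frame = base frame: x ahead of the robot, y to its left, z up, the work surface at z = 0. Lengths are in m, angles in rad, forces in N, time in s.
With the tool pointing down it reaches from about 0.425 to 0.95 m from the base axis. Payload 3.5 kg.
Tool frame: the origin (TCP) lies between the finger pads; the fingertips stand 14 mm ahead of it and the grasp point (between the pads) lies 5 mm behind it; z points along the fingers, y is the line along which they close (so a half turn about z gives the same grasp; the last joint's range is limited). The gripper opens to 85 mm and grips with 20 to 120 N. Pads are 22 mm wide; open, the fingers measure 114 mm over their backs; the gripper's body (76 mm by 85 mm) begins 54 mm behind the grasp point. The pads swing forward as they close: fully open they stand 13 mm farther back than shut.
Start: joints at [-1.354, 0.286, 1.577, -0, 1.279, -0.15], TCP at [0.242, -0.63, 0.215] pointing down, gripper open.
Joint ranges: [-2.77, 2.77], [-0.9, 2.22], [0.21, 2.48], [-1.53, 4.67], [0.24, 2.81], [-2.84, 2.84]. Speed limits (rad/s): [2.79, 2.79, 3.14, 3.14, 3.14, 3.14].

INTERFACE

Orientations are given as a unit quaternion [x, y, z, w].
In Python, from plant import * gives the robot as it stands.
- The arm moves only by the tool step_arm, never from a script. Its argument "commands" is a list of rows, each an object of numbers: "gripper": the gripper's target within -1 to 1 (shut at 1, half-way at 0, fully open at -1); "x", "y", "z": the shift along the tool's x, y, z in mm; "spin": the turn about the tool's z in degrees. A call has exactly 10 rows; each row shifts and turns the commanded pose from where the row before left it, along the tool's axes as they then stand; what a row does not reach is not made up. A row lasts 1/10 s, in which the tool goes at most 50 mm and 8.59 degrees, less where a joint would pass 70% of its speed; a pose out of reach is approached as far as the arm can. A call with a gripper value outside its range is refused whole. The fingers move at their own pace and stop on an object; "force" is the grip in N (left out, the last holds). Time passes only in rows, so rows that do not move let the fingers close, or fill a call up. It gives the time, the measured TCP pose, the force, the opening and the grip force at its end, in the units of the state.
- get_state(): the state, without advancing time (a new reading comes with each control period).
- read_camera(name): name is "side" or "top"; returns a dict with "color" (420x560x3 uint8, red, green, blue), "z_map" (420x560 float32, m along the optical axis (not along the pixel's ray), 0 where there is no reading), "fx", "fy", "cx", "cy" (pixels), "eye" and "attitude" of the camera in the world. Camera axes: x right, y up, looking along -z (the intrinsics and any distortion apply to the point x, -y, -z); pixel columns grow to the right and rows downward; lengths in m; the calibration is good to about 2 mm. A picture is of the moment at which its call begins.
- sign_off(): hands the job in; it is judged then, once.
The state is a dict: "time": time; "qpos": joint angles; "dq": joint speeds; "joint_efforts": joint torques, N m; "eef_pos": TCP position; "tcp_rot": TCP orientation; "contact_force": force on the tool from outside, world axes, zero at the start; "wrist_torque": the same for the moment, N m; "opening": opening from 0.0 (shut) to 1.0 (fully open); "finger_force": force on a finger pad.
Only numpy, scipy, OpenCV 4.12 (cv2) and the standard library are available. Lean on these libraries where they do the work, as an engineer would, in place of code of your own. Each camera call takes 0.05 s, during which the arm holds its last target. There are 200 camera calls.

TASK

The blue lid of the food tub on the turntable is only laid on and its corners stand up: press its rim down with the fingertips, one corner after another, until all four corners have clicked shut and lie flush. Do not pick up, tip or shove the tub, leave everything else on the ledge and turntable as it is, and finish with the arm clear.

Things in the scene. Friction and masses are not known exactly. Their poses are not given: they have to be found in the camera images.
- tub: White plastic food tub with a blue press-fit lid, standing loose on the turntable, 0.5 to 1 kg. Origin at the centre of its underside, z up, x along its long side, y along its short side. The lid is 180 x 130 mm outside with corners rounded at 18 mm radius; lid shut, the top of its rim is flat and lies 74 mm above the origin. The rim stands 3 mm proud of the panel inside it and is 14 mm wide. The tub foot is 144 x 96 mm.
- turntable: Low wooden turntable. Origin on its axis at the ledge surface, z up. Its round platter is 320 mm across with its top 36 mm above the ledge; the platter turns on a bearing with slight friction (0.12 Nm).
- basting_brush: Black silicone basting brush, 210 mm long, up to 38 mm wide, 19 mm high, lying loose. Origin under its middle, x towards the bristles. Bystander.
- thermometer: Stainless meat thermometer with a thin probe, 205 mm long, 24 mm wide, 15 mm high, lying loose. Origin under its middle, x towards the probe tip. Bystander.
- scraper: Green plastic grill scraper, 195 mm long, 68 mm wide at the blade, 18 mm high, lying loose. Origin under its middle, x towards the blade. Bystander.
- jar: Small glass jar with a steel screw-top lid, 66 mm across, 85 mm high, standing on the ledge. Origin at the centre of its underside. Bystander.
- tongs: Stainless tongs with black grips, 245 mm long, 50 mm wide, 16 mm high, lying loose. Origin under the middle, x towards the jaws. Bystander.
- salt: Glass salt shaker with a steel cap, 35 mm across, 70 mm high, standing on the platter beside the tub. Origin at the centre of its underside. Bystander.
- pepper: Glass pepper shaker with a steel cap, 35 mm across, 70 mm high, standing on the platter beside the tub, on the other side from the salt. Origin at the centre of its underside. Bystander.
- pad_a (a point): Point on the top face of the lid rim, in the middle of its rounded corner at the tub's +x +y corner; the flat there is 36 mm across. It lies 72 mm along x and 47 mm along y from the tub's origin axis with that corner shut, 74 mm above the tub's origin; popped up it is 5.5 mm higher and the corner's outer edge 9 mm higher.
- corner_a (a joint): How far the lid's +x +y corner is pressed down (rad), bending on the diagonal from mid long side to mid short side: 0 = popped up, as all four start, 0.20 = clicked shut and flush. Pressed straight down at the pad it resists with about 8 N at first, then less; past 0.10 (pad 2.8 mm above flush) it snaps to 0.20 and stays; let go before that, it springs back up.
- pad_b (a point): Point on the top face of the lid rim, in the middle of its rounded corner at the tub's -x +y corner; the flat there is 36 mm across. It lies 72 mm along x and 47 mm along y from the tub's origin axis with that corner shut, 74 mm above the tub's origin; popped up it is 5.5 mm higher and the corner's outer edge 9 mm higher.
- corner_b (a joint): How far the lid's -x +y corner is pressed down (rad), bending on the diagonal from mid long side to mid short side: 0 = popped up, as all four start, 0.20 = clicked shut and flush. Pressed straight down at the pad it resists with about 8 N at first, then less; past 0.10 (pad 2.8 mm above flush) it snaps to 0.20 and stays; let go before that, it springs back up.
- pad_c (a point): Point on the top face of the lid rim, in the middle of its rounded corner at the tub's -x -y corner; the flat there is 36 mm across. It lies 72 mm along x and 47 mm along y from the tub's origin axis with that corner shut, 74 mm above the tub's origin; popped up it is 5.5 mm higher and the corner's outer edge 9 mm higher.
- corner_c (a joint): How far the lid's -x -y corner is pressed down (rad), bending on the diagonal from mid long side to mid short side: 0 = popped up, as all four start, 0.20 = clicked shut and flush. Pressed straight down at the pad it resists with about 8 N at first, then less; past 0.10 (pad 2.8 mm above flush) it snaps to 0.20 and stays; let go before that, it springs back up.
- pad_d (a point): Point on the top face of the lid rim, in the middle of its rounded corner at the tub's +x -y corner; the flat there is 36 mm across. It lies 72 mm along x and 47 mm along y from the tub's origin axis with that corner shut, 74 mm above the tub's origin; popped up it is 5.5 mm higher and the corner's outer edge 9 mm higher.
- corner_d (a joint): How far the lid's +x -y corner is pressed down (rad), bending on the diagonal from mid long side to mid short side: 0 = popped up, as all four start, 0.20 = clicked shut and flush. Pressed straight down at the pad it resists with about 8 N at first, then less; past 0.10 (pad 2.8 mm above flush) it snaps to 0.20 and stays; let go before that, it springs back up.
There are look-alikes about, which are no part of the job. Leave any pink or red look-alike of the tub alone.

How it is judged:
By the outcome, as a careful person would: the job done as asked, in the order asked, and still so for the second after the job is handed in, with the robot touching nothing.
It also fails if it takes over 45 s, if anything falls off the work surface, if the arm or the gripper's body presses on something with over 40 N, if the wrist force passes 120 N, or if a joint passes its speed limit or range.

## Working session

There is one attempt and no reset: what is moved stays moved. The work goes in short steps, Python scripts to look and compute and a tool call to move; the robot and the scene stay as the last step left them, time stands still between calls to the robot, and variables do not carry over. Pictures are saved under pics/ and viewed, at most 10 in all, crops included, and the job is handed in when it is done.

Besides the shell and the picture viewer there is one more tool, called in YAML: its name, and indented under it one key for each argument. step_arm: Moves the arm, as the interface text tells. Its arguments: {"type":"object","properties":{"commands":{"type":"array"},"force":{"type":"number"}},"required":["commands"]}

```bash
mkdir -p pics; cat > h.py <<'E'
from plant import *
import numpy as np, cv2
from scipy.spatial.transform import Rotation as R
def cam(n):
    c=read_camera(n); z=c["z_map"]; v,u=np.mgrid[:420,:560]
    p=np.stack([(u-c["cx"])/c["fx"]*z,-(v-c["cy"])/c["fy"]*z,-z],-1)
    a=np.array(c["attitude"]); r=R.from_quat(a).as_matrix() if a.size==4 else a.reshape(3,3)
    return c,p@r.T+np.array(c["eye"]),z>0
def save(n,im): cv2.imwrite("pics/"+n,im[...,::-1])
E
python3 - <<'E'
from h import *
s=get_state(); print(s)
for n in("top","side"):
    c,P,m=cam(n); print({k:c[k] for k in c if k not in("color","z_map")}); save(n+"1.png",c["color"]); np.savez(n+"1.npz",P=P,m=m,c=c["color"])
E
```

```text
{'time': 0.0, 'qpos': array([-1.35400708e+00,  2.87189638e-01,  1.57815886e+00,  8.11046245e-06,
        1.27860963e+00, -1.49964641e-01]), 'dq': array([-0.00030997,  0.0002779 ,  0.00113456, -0.00151621,  0.00156125,
        0.00090484]), 'joint_efforts': array([-2.64784605e-03, -4.05988955e+01, -2.92624587e+01, -1.49307903e-04,
        5.97329563e-03, -2.83448998e-06]), 'eef_pos': array([ 0.24194804, -0.62940855,  0.21344107]), 'tcp_rot': array([ 9.83233037e-01,  1.82349651e-01, -3.56308475e-05, -1.18220767e-03]), 'contact_force': array([ 0.18477482, -0.82018911,  0.37599711]), 'wrist_torque': array([ 0.02228007,  0.00302771, -0.01609388]), 'finger_force': 0.0, 'opening': 1.0034684173264643}
{'fx': 469.371684660823, 'fy': 469.371684660823, 'cx': 274.08468347766757, 'cy': 214.38866037213003, 'eye': array([0.3381474 , 0.04938458, 1.26394404]), 'attitude': array([ 0.03728435, -0.03911523, -0.6981546 ,  0.71390477])}
{'fx': 399.84156183319766, 'fy': 399.84156183319766, 'cx': 282.90911613516914, 'cy': 215.18454762107547, 'eye': array([0.07833879, 0.99732291, 0.69174234]), 'attitude': array([-0.10121778,  0.47909195,  0.85378019, -0.17687637])}
```

View pics/top1.png

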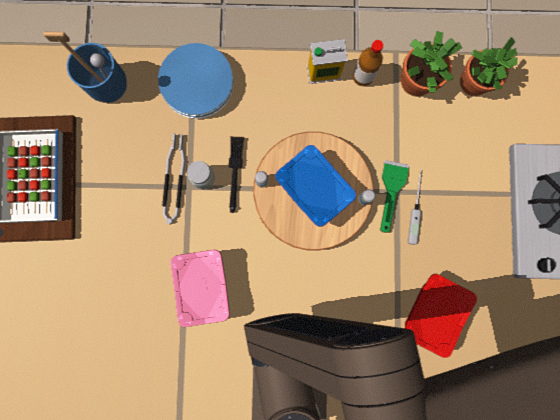

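View pics/side1.png

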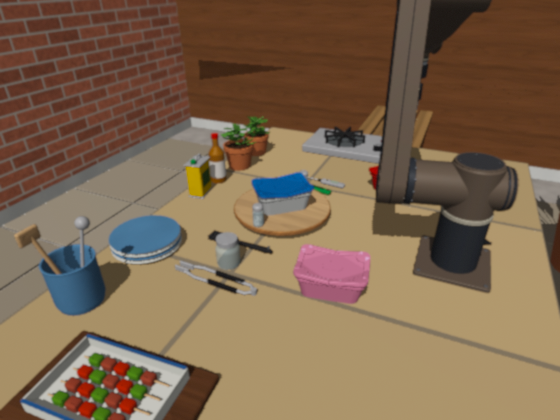

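Blue-lidded tub on the turntable is at top-view (315,186). The look-alikes are the pink tub (200,288) and the red tub (440,315), both standing on the ledge. The blue one on the platter between salt (262,180) and pepper (368,197) fits the description. Confirming in a crop and measuring.

```bash
cat > m.py <<'E'
from h import *
def measure(P,m,c):
    h=cv2.cvtColor(c,cv2.COLOR_RGB2HSV)
    k=m&(h[...,0]>98)&(h[...,0]<125)&(h[...,1]>120)&(P[...,2]>.085)&(P[...,2]<.14)
    n,l,st,_=cv2.connectedComponentsWithStats(k.astype(np.uint8))
    i=1+np.argmax(st[1:,4]); k=l==i
    p=P[k]; r=cv2.minAreaRect((p[:,:2]*1000).astype(np.float32)); 
    return k,p,r
if __name__=="__main__":
    d=np.load("top1.npz"); P,m,c=d["P"],d["m"],d["c"]
    k,p,r=measure(P,m,c); print(k.sum(),r,"ctr",np.round(p.mean(0),4))
    b=cv2.boxPoints(r); cen=np.array(r[0])
    e=b[1]-b[0]; f=b[2]-b[1]
    L=e if np.hypot(*e)>np.hypot(*f) else f
    print("long axis deg",np.degrees(np.arctan2(L[1],L[0]))); x=L/np.hypot(*L); y=np.array([-x[1],x[0]])
    for n,a,bb in(("a",1,1),("b",-1,1),("c",-1,-1),("d",1,-1)):
        q=cen+a*72*x+bb*47*y; s=np.hypot(*(p[:,:2]*1000-q).T)<9
        print(n,q.round(1),"z",np.percentile(p[s,2]*1000,[10,50,90]).round(1))
    # platter
    t=m&(abs(P[...,2]-.036)<.006); print("platter",t.sum(),P[t].mean(0), cv2.minEnclosingCircle((P[t&(np.hypot(P[...,0]-cen[0]/1e3,P[...,1]-cen[1]/1e3)<.2)][:,:2]*1000).astype(np.float32)))
    save("crop1.png",cv2.resize(c[120:260,235:395],None,fx=4,fy=4,interpolation=2))
    T=m&(np.hypot(P[...,0]-cen[0]/1e3,P[...,1]-cen[1]/1e3)<.17)&(P[...,2]>.09)&~k
    n,l,st,ce=cv2.connectedComponentsWithStats(T.astype(np.uint8))
    for i in range(1,n):
        if st[i,4]>10: print("shaker",st[i,4],ce[i],np.median(P[l==i],0))
E
python3 m.py
```

```text
3580 ((538.4006958007812, -52.828125), (177.67697143554688, 128.84811401367188), 41.276283264160156) ctr [ 0.5382 -0.053   0.1107]
long axis deg 41.27628
a [561.5  30. ] z [113.8 116.6 119.8]
b [453.3 -65. ] z [113.9 116.5 120.3]
c [ 515.3 -135.6] z [113.4 116.1 119.8]
d [623.5 -40.7] z [112.9 116.4 120.5]
platter 13611 [ 0.53411776 -0.18702708  0.03671151] ((539.9749145507812, -55.67800521850586), 160.38597106933594)
shaker 14 [317.64285714 149.42857143] [ 0.62924585 -0.05689052  0.11754731]
shaker 134 [261.40298507 177.17164179] [0.55706083 0.0822231  0.10494891]
shaker 143 [368.75524476 195.71328671] [ 0.5156588  -0.18782877  0.10544356]
shaker 12 [338.5        212.91666667] [ 0.47155868 -0.11136309  0.10985192]
shaker 17 [324.41176471 223.52941176] [ 0.44150982 -0.07734266  0.11529768]
```

View pics/crop1.png

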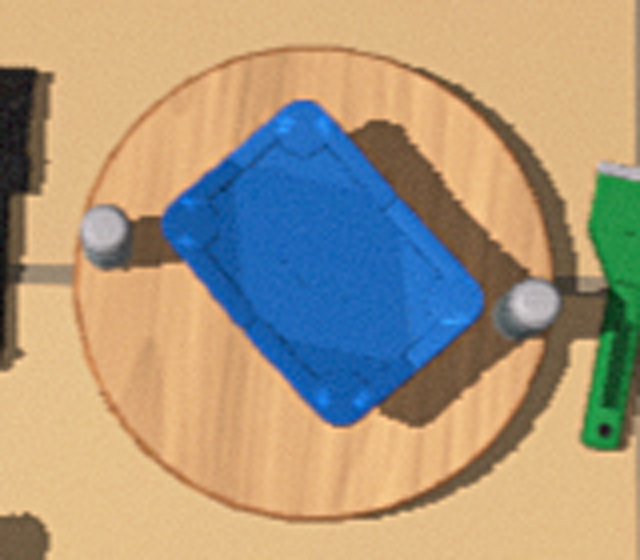

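The crop shows the blue lid with four raised corners between the two shakers, so this is the tub meant. Planning the moves in tool axes, pressing a few mm inboard of each pad.

```bash
cat > d.py <<'E'
from h import *
import sys
T=dict(a=(558.5,27.5),b=(457,-63.5),c=(518,-132),d=(619.5,-42))
def go():
    s=get_state(); r=R.from_quat(s["tcp_rot"]); p=s["eef_pos"]*1000
    print("t",s["time"],"pos",p.round(1),"euler",r.as_euler("xyz",degrees=True).round(1),"F",s["contact_force"].round(1),"q",s["qpos"].round(2))
    for k,v in T.items(): print(k,"tool delta to z=150:",r.inv().apply(np.array([*v,150])-p).round(1))
    print("world x,y in tool", r.inv().apply([[1,0,0],[0,1,0]]).round(3).tolist())
if __name__=="__main__": go()
E
python3 d.py
```

```text
t 0.1 pos [ 242.  -629.5  213.5] euler [-179.9   -0.    21. ] F [-0.3  0.1  0. ] q [-1.35  0.29  1.58 -0.    1.28 -0.15]
a tool delta to z=150: [ 531.1 -499.6   64.8]
b tool delta to z=150: [ 403.7 -451.    64.6]
c tool delta to z=150: [ 436.1 -365.2   64.5]
d tool delta to z=150: [ 563.1 -412.8   64.6]
world x,y in tool [[0.933, 0.359, -0.0], [0.359, -0.933, 0.002]]
```

step_arm:
  commands:
    - {"gripper": 1,"x": 20,"y": -17,"z": 0,"spin": 0}
    - {"gripper": 1,"x": 30,"y": -25,"z": 0,"spin": 0}
    - {"gripper": 1,"x": 30,"y": -25,"z": 0,"spin": 0}
    - {"gripper": 1,"x": 30,"y": -25,"z": 0,"spin": 0}
    - {"gripper": 1,"x": 30,"y": -25,"z": 0,"spin": 0}
    - {"gripper": 1,"x": 30,"y": -25,"z": 0,"spin": 0}
    - {"gripper": 1,"x": 30,"y": -25,"z": 0,"spin": 0}
    - {"gripper": 1,"x": 30,"y": -25,"z": 0,"spin": 0}
    - {"gripper": 1,"x": 30,"y": -25,"z": 0,"spin": 0}
    - {"gripper": 1,"x": 30,"y": -25,"z": 0,"spin": 0}
  force: 40

```text
time: 1.1
eef_pos: [0.4263, -0.2984, 0.2144]
tcp_rot: [0.983, 0.182, -0.0, -0.0]
contact_force: [0.5, -0.1, 0.6]
opening: -0.002
finger_force: 0.0
```

```bash
python3 d.py
```

```text
t 1.1 pos [ 426.3 -298.4  214.4] euler [-180.    0.   21.] F [ 0.5 -0.1  0.6] q [-0.81 -0.06  1.95  0.    1.25  0.4 ]
a tool delta to z=150: [ 240.3 -256.9   64.5]
b tool delta to z=150: [ 112.9 -208.3   64.5]
c tool delta to z=150: [ 145.3 -122.5   64.4]
d tool delta to z=150: [ 272.3 -170.1   64.4]
world x,y in tool [[0.934, 0.358, -0.0], [0.358, -0.934, 0.001]]
```

step_arm:
  commands:
    - {"gripper": 1,"x": 29,"y": -24,"z": 0,"spin": 0}
    - {"gripper": 1,"x": 29,"y": -24,"z": 0,"spin": 0}
    - {"gripper": 1,"x": 29,"y": -25,"z": 5,"spin": 0}
    - {"gripper": 1,"x": 29,"y": -25,"z": 10,"spin": 0}
    - {"gripper": 1,"x": 29,"y": -25,"z": 15,"spin": 0}
    - {"gripper": 1,"x": 0,"y": 0,"z": 17,"spin": 0}
    - {"gripper": 1,"x": 0,"y": 0,"z": 17,"spin": 0}
    - {"gripper": 1,"x": 0,"y": 0,"z": 8,"spin": 0}
    - {"gripper": 1,"x": 0,"y": 0,"z": 5,"spin": 0}
    - {"gripper": 1,"x": 0,"y": 0,"z": 2,"spin": 0}

```text
time: 2.1
eef_pos: [0.5171, -0.1336, 0.1356]
tcp_rot: [0.983, 0.182, -0.0, -0.0]
contact_force: [-0.1, 0.4, -0.1]
opening: -0.004
finger_force: 0.0
```

```bash
python3 d.py; python3 - <<'E'
from h import *
c,P,m=cam("side"); save("side2.png",cv2.resize(c["color"][150:260,200:370],None,fx=4,fy=4,interpolation=2))
E
```

```text
t 2.1 pos [ 517.1 -133.6  135.6] euler [-180.    0.   21.] F [-0.1  0.4 -0.1] q [-0.44  0.06  1.99 -0.    1.09  0.76]
a tool delta to z=150: [  96.4 -135.6  -14.4]
b tool delta to z=150: [-31.  -87.  -14.4]
c tool delta to z=150: [  1.4  -1.2 -14.4]
d tool delta to z=150: [128.4 -48.8 -14.5]
world x,y in tool [[0.934, 0.358, -0.0], [0.358, -0.934, 0.0]]
```

View pics/side2.png

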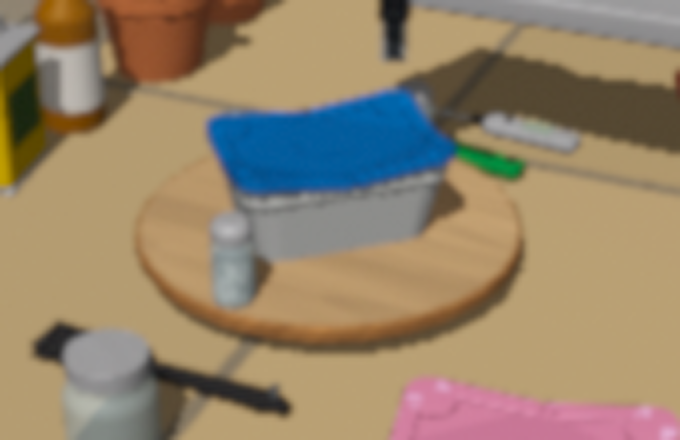

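The picture shows all four corners up and the fingertip dark shape at crop (395,50), which seems too far up. I'm projecting the expected tip to check.

```bash
python3 - <<'E'
from h import *
from m import measure
c,P,m=cam("side")
r=R.from_quat(c["attitude"])
def pr(p):
    q=r.inv().apply(np.array(p)-c["eye"]); return np.array([c["cx"]+c["fx"]*q[0]/-q[2], c["cy"]-c["fy"]*q[1]/-q[2]])
for n,p in dict(tip=(.517,-.134,.1216),c=(.5153,-.1356,.1155),d=(.6235,-.0407,.1155),a=(.5615,.03,.1155),b=(.4533,-.065,.1155),salt=(.557,.082,.106),pep=(.5157,-.188,.106)).items(): print(n,((pr(p)-[200,150])*4).round(0))
v,u=np.mgrid[:420,:560]
k=m&(v>150)&(v<166)&(u>290)&(u<306)&(c["color"].max(-1)<70); print(k.sum(),P[k].min(0),np.median(P[k],0),P[k].max(0))
k,p,rr=measure(P,m,c["color"]); print("side lid",rr,p[:,2].min(),p[:,2].max())
c,P,m=cam("top"); save("top2.png",c["color"])
E
```

```text
tip [393.  87.]
c [395.  94.]
d [228. 117.]
a [259. 169.]
b [436. 143.]
salt [235. 212.]
pep [417.  80.]
51 [ 0.492248   -0.1228003   0.15880704] [ 0.50981225 -0.10595085  0.19429235] [ 0.51713601 -0.08862415  0.21625598]
side lid ((543.2465209960938, -58.43738555908203), (191.3437957763672, 153.83912658691406), 43.25609588623047) 0.09805207237765523 0.11668131810725069
```

View pics/top2.png

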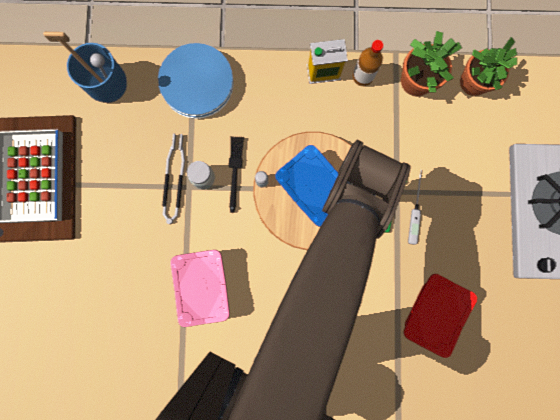

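The top picture shows the gripper over corner c, around (345,195). The side view's tip looks ~20 mm higher than computed, so I'm reading the depth column below it.

```bash
python3 - <<'E'
from h import *
c,P,m=cam("side")
for v in range(140,180,2): print(v,[(tuple(c["color"][v,u]),tuple((P[v,u]*1000).round().astype(int))) for u in (298,)])
E
```

```text
140 [((np.uint8(107), np.uint8(109), np.uint8(113)), (np.int64(503), np.int64(-91), np.int64(250)))]
142 [((np.uint8(104), np.uint8(107), np.uint8(111)), (np.int64(498), np.int64(-79), np.int64(249)))]
144 [((np.uint8(116), np.uint8(118), np.uint8(121)), (np.int64(498), np.int64(-79), np.int64(242)))]
146 [((np.uint8(87), np.uint8(88), np.uint8(91)), (np.int64(496), np.int64(-75), np.int64(238)))]
148 [((np.uint8(33), np.uint8(34), np.uint8(37)), (np.int64(499), np.int64(-81), np.int64(228)))]
150 [((np.uint8(21), np.uint8(22), np.uint8(25)), (np.int64(502), np.int64(-90), np.int64(218)))]
152 [((np.uint8(25), np.uint8(25), np.uint8(28)), (np.int64(506), np.int64(-100), np.int64(207)))]
154 [((np.uint8(21), np.uint8(22), np.uint8(26)), (np.int64(507), np.int64(-102), np.int64(199)))]
156 [((np.uint8(24), np.uint8(26), np.uint8(28)), (np.int64(514), np.int64(-122), np.int64(183)))]
158 [((np.uint8(26), np.uint8(28), np.uint8(29)), (np.int64(513), np.int64(-120), np.int64(177)))]
160 [((np.uint8(35), np.uint8(36), np.uint8(38)), (np.int64(512), np.int64(-118), np.int64(172)))]
162 [((n
[... 194 characters left out ...]
 [((np.uint8(179), np.uint8(155), np.uint8(114)), (np.int64(637), np.int64(-438), np.int64(-5)))]
168 [((np.uint8(184), np.uint8(159), np.uint8(115)), (np.int64(626), np.int64(-411), np.int64(-1)))]
170 [((np.uint8(168), np.uint8(145), np.uint8(108)), (np.int64(623), np.int64(-403), np.int64(-6)))]
172 [((np.uint8(100), np.uint8(118), np.uint8(148)), (np.int64(524), np.int64(-150), np.int64(113)))]
174 [((np.uint8(1), np.uint8(101), np.uint8(169)), (np.int64(518), np.int64(-134), np.int64(114)))]
176 [((np.uint8(0), np.uint8(101), np.uint8(170)), (np.int64(514), np.int64(-126), np.int64(111)))]
178 [((np.uint8(0), np.uint8(99), np.uint8(167)), (np.int64(509), np.int64(-113), np.int64(110)))]
```

Depth puts the tip near z≈0.15, higher than nominal. So I'm descending gently and letting the force decide; 10 mm is safe either way.

step_arm:
  commands:
    - {"gripper": 1,"x": 0,"y": 0,"z": 1,"spin": 0}
    - {"gripper": 1,"x": 0,"y": 0,"z": 1,"spin": 0}
    - {"gripper": 1,"x": 0,"y": 0,"z": 1,"spin": 0}
    - {"gripper": 1,"x": 0,"y": 0,"z": 1,"spin": 0}
    - {"gripper": 1,"x": 0,"y": 0,"z": 1,"spin": 0}
    - {"gripper": 1,"x": 0,"y": 0,"z": 1,"spin": 0}
    - {"gripper": 1,"x": 0,"y": 0,"z": 1,"spin": 0}
    - {"gripper": 1,"x": 0,"y": 0,"z": 1,"spin": 0}
    - {"gripper": 1,"x": 0,"y": 0,"z": 1,"spin": 0}
    - {"gripper": 1,"x": 0,"y": 0,"z": 1,"spin": 0}

```text
time: 3.3
eef_pos: [0.5173, -0.1334, 0.1257]
tcp_rot: [0.983, 0.182, -0.0, -0.0]
contact_force: [-0.7, -0.0, -0.1]
opening: 0.002
finger_force: 0.0
```

```bash
cat > tip.py <<'E'
from d import *
go()
c,P,m=cam("side"); r=R.from_quat(c["attitude"]); p=get_state()["eef_pos"]
q=r.inv().apply(p-c["eye"]); u=int(c["cx"]+c["fx"]*q[0]/-q[2])
for v in range(150,200,2): 
    a=P[v,u]*1000
    if abs(a[1]/1e3-p[1])<.08: print(u,v,c["color"][v,u],a.round(0))
E
python3 tip.py
```

```text
t 3.3 pos [ 517.3 -133.4  125.7] euler [-180.    0.   21.] F [-0.7 -0.  -0.1] q [-0.44  0.07  2.   -0.    1.07  0.76]
a tool delta to z=150: [  96.2 -135.4  -24.3]
b tool delta to z=150: [-31.2 -86.8 -24.3]
c tool delta to z=150: [  1.2  -1.  -24.3]
d tool delta to z=150: [128.2 -48.6 -24.3]
world x,y in tool [[0.933, 0.359, -0.0], [0.359, -0.933, 0.0]]
298 150 [60 62 65] [495. -71. 226.]
298 152 [31 31 35] [499. -81. 215.]
298 154 [22 23 24] [501. -89. 205.]
298 156 [26 27 29] [ 507. -104.  192.]
298 158 [20 22 24] [ 507. -104.  185.]
298 160 [27 27 29] [ 513. -119.  171.]
298 162 [24 25 27] [ 512. -116.  165.]
298 164 [35 37 40] [ 513. -120.  156.]
298 166 [51 51 50] [ 513. -122.  149.]
298 168 [148 129  99] [ 514. -123.  141.]
298 172 [ 87  99 131] [ 520. -141.  118.]
298 174 [  0 101 169] [ 518. -134.  114.]
298 176 [  0 101 170] [ 515. -128.  109.]
298 178 [  0  99 167] [ 509. -113.  110.]
298 180 [  1  99 167] [ 509. -113.  103.]
298 182 [  1  93 158] [503. -97. 104.]
298 184 [  5  93 158] [498. -86. 103.]
298 186 [  2  92 157] [493. -71. 104.]
298 188 [  2  90 154] [487. -57. 104.]
```

step_arm:
  commands:
    - {"gripper": 1,"x": 1,"y": -1,"z": 2,"spin": 0}
    - {"gripper": 1,"x": 0,"y": 0,"z": 2,"spin": 0}
    - {"gripper": 1,"x": 0,"y": 0,"z": 2,"spin": 0}
    - {"gripper": 1,"x": 0,"y": 0,"z": 2,"spin": 0}
    - {"gripper": 1,"x": 0,"y": 0,"z": 2,"spin": 0}
    - {"gripper": 1,"x": 0,"y": 0,"z": 2,"spin": 0}
    - {"gripper": 1,"x": 0,"y": 0,"z": 1,"spin": 0}
    - {"gripper": 1,"x": 0,"y": 0,"z": 1,"spin": 0}
    - {"gripper": 1,"x": 0,"y": 0,"z": 1,"spin": 0}
    - {"gripper": 1,"x": 0,"y": 0,"z": 0,"spin": 0}

```text
time: 4.35
eef_pos: [0.5178, -0.132, 0.1107]
tcp_rot: [0.983, 0.182, -0.0, -0.0]
contact_force: [0.2, 0.5, 0.5]
opening: 0.005
finger_force: 0.0
```

```bash
python3 tip.py | grep -v delta; python3 - <<'E'
from h import *
c,P,m=cam("side"); save("side3.png",cv2.resize(c["color"][140:230,240:330],None,fx=6,fy=6,interpolation=2))
E
```

```text
t 4.35 pos [ 517.8 -132.   110.7] euler [-180.    0.   21.] F [0.2 0.5 0.5] q [-0.44  0.09  2.01  0.    1.05  0.76]
world x,y in tool [[0.933, 0.359, -0.0], [0.359, -0.933, 0.0]]
297 150 [102 105 110] [502. -81. 221.]
297 152 [114 117 121] [499. -74. 218.]
297 154 [85 87 90] [499. -74. 211.]
297 156 [34 34 37] [502. -81. 202.]
297 158 [27 28 31] [503. -85. 193.]
297 160 [21 23 25] [ 510. -104.  178.]
297 162 [27 27 30] [ 511. -105.  170.]
297 164 [31 32 33] [ 515. -116.  158.]
297 166 [29 30 31] [ 514. -115.  152.]
297 168 [38 40 43] [ 516. -121.  141.]
297 170 [45 46 49] [ 517. -121.  134.]
297 172 [68 76 87] [ 516. -121.  127.]
297 174 [ 14  76 132] [ 523. -138.  111.]
297 176 [  0 101 170] [ 517. -122.  112.]
297 178 [  0  98 165] [ 513. -113.  109.]
297 180 [  3  98 166] [ 510. -105.  106.]
297 182 [  2  94 159] [505. -93. 105.]
297 184 [  1  93 158] [501. -83. 104.]
297 186 [  2  93 157] [496. -72. 102.]
297 188 [  5  91 155] [490. -57. 103.]
```

View pics/side3.png

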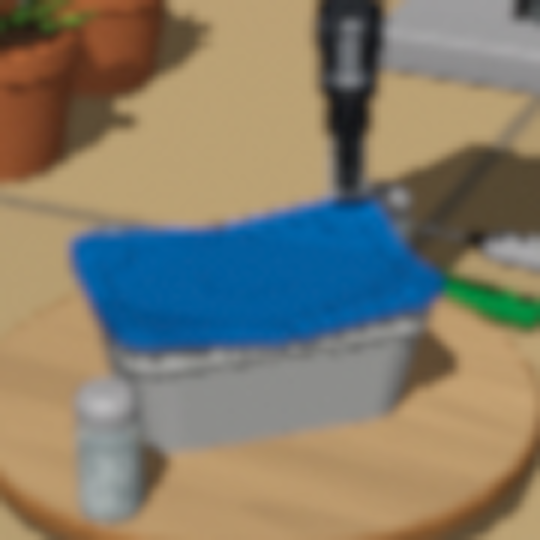

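The tip is now just above corner c at crop (350,195), with no force yet, so the real tip sits ~15 mm higher than the description implies. Continuing in 1 mm rows.

step_arm:
  commands:
    - {"gripper": 1,"x": 0,"y": 0,"z": 1,"spin": 0}
    - {"gripper": 1,"x": 0,"y": 0,"z": 1,"spin": 0}
    - {"gripper": 1,"x": 0,"y": 0,"z": 1,"spin": 0}
    - {"gripper": 1,"x": 0,"y": 0,"z": 1,"spin": 0}
    - {"gripper": 1,"x": 0,"y": 0,"z": 1,"spin": 0}
    - {"gripper": 1,"x": 0,"y": 0,"z": 1,"spin": 0}
    - {"gripper": 1,"x": 0,"y": 0,"z": 1,"spin": 0}
    - {"gripper": 1,"x": 0,"y": 0,"z": 1,"spin": 0}
    - {"gripper": 1,"x": 0,"y": 0,"z": 0,"spin": 0}
    - {"gripper": 1,"x": 0,"y": 0,"z": 0,"spin": 0}

```text
time: 5.45
eef_pos: [0.5178, -0.132, 0.1028]
tcp_rot: [0.983, 0.182, -0.0, -0.0]
contact_force: [-0.7, 0.8, -0.1]
opening: 0.003
finger_force: 0.0
```

step_arm:
  commands:
    - {"gripper": 1,"x": 0,"y": 0,"z": 1,"spin": 0}
    - {"gripper": 1,"x": 0,"y": 0,"z": 1,"spin": 0}
    - {"gripper": 1,"x": 0,"y": 0,"z": 1,"spin": 0}
    - {"gripper": 1,"x": 0,"y": 0,"z": 1,"spin": 0}
    - {"gripper": 1,"x": 0,"y": 0,"z": 0,"spin": 0}
    - {"gripper": 1,"x": 0,"y": 0,"z": 0,"spin": 0}
    - {"gripper": 1,"x": 0,"y": 0,"z": 0,"spin": 0}
    - {"gripper": 1,"x": 0,"y": 0,"z": 0,"spin": 0}
    - {"gripper": 1,"x": 0,"y": 0,"z": 0,"spin": 0}
    - {"gripper": 1,"x": 0,"y": 0,"z": 0,"spin": 0}

```text
time: 6.45
eef_pos: [0.5184, -0.1324, 0.0998]
tcp_rot: [0.983, 0.182, 0.001, 0.001]
contact_force: [-1.2, -0.0, 4.8]
opening: -0.001
finger_force: 2.6
```

```bash
python3 tip.py | grep -v delta
```

```text
t 6.45 pos [ 518.4 -132.4   99.8] euler [ 1.799e+02 -1.000e-01  2.100e+01] F [-1.2 -0.   4.8] q [-0.44  0.11  2.01 -0.    1.02  0.76]
world x,y in tool [[0.933, 0.359, 0.001], [0.359, -0.933, -0.001]]
297 150 [105 107 111] [505. -89. 218.]
297 152 [104 106 111] [504. -87. 212.]
297 154 [103 105 110] [501. -80. 208.]
297 156 [117 119 123] [500. -77. 203.]
297 158 [58 60 64] [499. -74. 198.]
297 160 [30 31 33] [501. -81. 188.]
297 162 [20 21 24] [504. -88. 178.]
297 164 [24 25 27] [ 509. -100.  166.]
297 166 [28 29 31] [ 515. -116.  151.]
297 168 [27 29 31] [ 517. -122.  141.]
297 170 [34 36 38] [ 513. -113.  138.]
297 172 [39 40 43] [ 517. -124.  125.]
297 174 [56 62 73] [ 516. -119.  121.]
297 176 [ 32  89 149] [ 520. -130.  108.]
297 178 [  2  99 167] [ 515. -118.  107.]
297 180 [  0  98 166] [ 511. -110.  104.]
297 182 [  1  93 158] [507. -98. 103.]
297 184 [  1  93 158] [503. -88. 101.]
297 186 [  5  93 158] [496. -71. 103.]
297 188 [  5  90 153] [492. -61. 101.]
```

Contact at TCP z≈0.101 (4.8 N). Pressing on, about 6 mm.

step_arm:
  commands:
    - {"gripper": 1,"x": 0,"y": 0,"z": 1,"spin": 0}
    - {"gripper": 1,"x": 0,"y": 0,"z": 1,"spin": 0}
    - {"gripper": 1,"x": 0,"y": 0,"z": 1,"spin": 0}
    - {"gripper": 1,"x": 0,"y": 0,"z": 1,"spin": 0}
    - {"gripper": 1,"x": 0,"y": 0,"z": 1,"spin": 0}
    - {"gripper": 1,"x": 0,"y": 0,"z": 1,"spin": 0}
    - {"gripper": 1,"x": 0,"y": 0,"z": 0,"spin": 0}
    - {"gripper": 1,"x": 0,"y": 0,"z": 0,"spin": 0}
    - {"gripper": 1,"x": 0,"y": 0,"z": 0,"spin": 0}
    - {"gripper": 1,"x": 0,"y": 0,"z": 0,"spin": 0}

```text
time: 7.5
eef_pos: [0.5181, -0.1319, 0.0933]
tcp_rot: [0.983, 0.182, 0.0, -0.0]
contact_force: [-0.9, 0.7, 5.0]
opening: 0.005
finger_force: 2.6
```

```bash
python3 tip.py | grep -v delta|head -1; cat > lid.py <<'E'
from h import *
from m import measure
import sys
for n in ("top","side"):
    c,P,m=cam(n); k,p,r=measure(P,m,c["color"])
    for nm,q in dict(a=(561.5,30),b=(453.3,-65),c=(515.3,-135.6),d=(623.5,-40.7)).items():
        s=np.hypot(*(p[:,:2]*1000-q).T)<14; print(n,nm,s.sum(),np.percentile(p[s,2]*1000,[50,90]).round(1) if s.sum() else "")
    print(r)
    if len(sys.argv)>1: save(sys.argv[1]+n+".png",cv2.resize(c["color"][120:270,200:400],None,fx=4,fy=4,interpolation=2))
E
python3 lid.py
```

```text
t 7.5 pos [ 518.1 -131.9   93.3] euler [-180.   -0.   21.] F [-0.9  0.7  5. ] q [-0.44  0.11  2.02  0.    1.01  0.76]
top a 98 [116.5 119.5]
top b 72 [116.7 119.7]
top c 0 
top d 98 [117.2 120.6]
((542.141357421875, -48.889625549316406), (166.0242919921875, 129.341552734375), 43.204490661621094)
side a 18 [111.2 112.4]
side b 24 [112.3 114.4]
side c 8 [106.4 106.7]
side d 31 [111.1 114.3]
((536.2234497070312, -52.15234375), (189.8672637939453, 136.683837890625), 42.24885559082031)
```

step_arm:
  commands:
    - {"gripper": 1,"x": 0,"y": 0,"z": 1,"spin": 0}
    - {"gripper": 1,"x": 0,"y": 0,"z": 1,"spin": 0}
    - {"gripper": 1,"x": 0,"y": 0,"z": 0,"spin": 0}
    - {"gripper": 1,"x": 0,"y": 0,"z": 0,"spin": 0}
    - {"gripper": 1,"x": 0,"y": 0,"z": 0,"spin": 0}
    - {"gripper": 1,"x": 0,"y": 0,"z": 0,"spin": 0}
    - {"gripper": 1,"x": 0,"y": 0,"z": 0,"spin": 0}
    - {"gripper": 1,"x": 0,"y": 0,"z": 0,"spin": 0}
    - {"gripper": 1,"x": 0,"y": 0,"z": 0,"spin": 0}
    - {"gripper": 1,"x": 0,"y": 0,"z": 0,"spin": 0}

```text
time: 8.65
eef_pos: [0.5196, -0.1324, 0.0932]
tcp_rot: [0.983, 0.182, 0.002, 0.001]
contact_force: [-0.9, 0.9, 10.3]
opening: -0.001
finger_force: 5.2
```

Stiff stop at 0.0932: c has clicked. On to d.

step_arm:
  commands:
    - {"gripper": 1,"x": 0,"y": 0,"z": -10,"spin": 0}
    - {"gripper": 1,"x": 0,"y": 0,"z": -17,"spin": 0}
    - {"gripper": 1,"x": 25,"y": -9,"z": 0,"spin": 0}
    - {"gripper": 1,"x": 34,"y": -13,"z": 0,"spin": 0}
    - {"gripper": 1,"x": 34,"y": -13,"z": 0,"spin": 0}
    - {"gripper": 1,"x": 24,"y": -9,"z": 0,"spin": 0}
    - {"gripper": 1,"x": 10,"y": -4,"z": 0,"spin": 0}
    - {"gripper": 1,"x": 0,"y": 0,"z": 8,"spin": 0}
    - {"gripper": 1,"x": 0,"y": 0,"z": 5,"spin": 0}
    - {"gripper": 1,"x": 0,"y": 0,"z": 2,"spin": 0}

```text
time: 9.65
eef_pos: [0.6174, -0.0424, 0.1011]
tcp_rot: [0.983, 0.182, -0.002, -0.001]
contact_force: [0.1, 0.6, -0.6]
opening: 0.001
finger_force: 0.0
```

```bash
python3 d.py; python3 lid.py
```

```text
t 9.65 pos [617.4 -42.4 101.1] euler [-179.9    0.2   21. ] F [ 0.1  0.6 -0.6] q [-0.23  0.28  1.8  -0.    1.06  0.97]
a tool delta to z=150: [-30.1 -86.4 -48.7]
b tool delta to z=150: [-157.5  -37.7  -48.4]
c tool delta to z=150: [-125.    48.1  -48.6]
d tool delta to z=150: [  2.    0.3 -48.9]
world x,y in tool [[0.934, 0.358, -0.003], [0.358, -0.934, 0.0]]
top a 0 
top b 0 
top c 0 
top d 0 
((827.685791015625, 518.6810302734375), (119.38469696044922, 112.12300872802734), 44.569732666015625)
side a 18 [111.7 113. ]
side b 25 [112.2 114.1]
side c 21 [105.6 107.4]
side d 18 [111.1 113.9]
((541.4072875976562, -48.73545837402344), (179.7632293701172, 136.1998291015625), 44.29124069213867)
```

c is down, others up. Pressing d.

step_arm:
  commands:
    - {"gripper": 1,"x": 1,"y": 0,"z": 2,"spin": 0}
    - {"gripper": 1,"x": 0,"y": 0,"z": 2,"spin": 0}
    - {"gripper": 1,"x": 0,"y": 0,"z": 1,"spin": 0}
    - {"gripper": 1,"x": 0,"y": 0,"z": 1,"spin": 0}
    - {"gripper": 1,"x": 0,"y": 0,"z": 1,"spin": 0}
    - {"gripper": 1,"x": 0,"y": 0,"z": 1,"spin": 0}
    - {"gripper": 1,"x": 0,"y": 0,"z": 1,"spin": 0}
    - {"gripper": 1,"x": 0,"y": 0,"z": 1,"spin": 0}
    - {"gripper": 1,"x": 0,"y": 0,"z": 1,"spin": 0}
    - {"gripper": 1,"x": 0,"y": 0,"z": 0,"spin": 0}

```text
time: 10.75
eef_pos: [0.6198, -0.041, 0.0933]
tcp_rot: [0.983, 0.183, -0.001, -0.0]
contact_force: [-4.0, 1.0, 9.4]
opening: 0.003
finger_force: 4.2
```

d bottomed at the same height. On to a.

step_arm:
  commands:
    - {"gripper": 1,"x": 0,"y": 0,"z": -10,"spin": 0}
    - {"gripper": 1,"x": 0,"y": 0,"z": -17,"spin": 0}
    - {"gripper": 1,"x": -7,"y": -20,"z": 0,"spin": 0}
    - {"gripper": 1,"x": -10,"y": -28,"z": 0,"spin": 0}
    - {"gripper": 1,"x": -10,"y": -25,"z": 0,"spin": 0}
    - {"gripper": 1,"x": -5,"y": -14,"z": 0,"spin": 0}
    - {"gripper": 1,"x": 0,"y": 0,"z": 5,"spin": 0}
    - {"gripper": 1,"x": 0,"y": 0,"z": 5,"spin": 0}
    - {"gripper": 1,"x": 0,"y": 0,"z": 3,"spin": 0}
    - {"gripper": 1,"x": 0,"y": 0,"z": 0,"spin": 0}

```text
time: 11.75
eef_pos: [0.5592, 0.0276, 0.1049]
tcp_rot: [0.983, 0.182, -0.001, -0.0]
contact_force: [-0.6, -0.2, -0.0]
opening: -0.001
finger_force: 0.0
```

```bash
python3 d.py; python3 lid.py
```

```text
t 11.75 pos [559.2  27.6 104.9] euler [-1.8e+02  1.0e-01  2.1e+01] F [-0.6 -0.2 -0. ] q [-0.13  0.15  1.95 -0.    1.04  1.07]
a tool delta to z=150: [ -0.7  -0.1 -45.1]
b tool delta to z=150: [-128.1   48.5  -44.9]
c tool delta to z=150: [-95.6 134.3 -45. ]
d tool delta to z=150: [ 31.4  86.6 -45.1]
world x,y in tool [[0.934, 0.358, -0.001], [0.358, -0.934, 0.0]]
top a 0 
top b 98 [116.6 119.5]
top c 101 [111.3 113.8]
top d 0 
((526.0556640625, -64.21939086914062), (144.72463989257812, 128.08792114257812), 43.637107849121094)
side a 0 
side b 0 
side c 0 
side d 0 
((818.9171752929688, 528.6819458007812), (111.62787628173828, 102.17959594726562), 60.231529235839844)
```

step_arm:
  commands:
    - {"gripper": 1,"x": 0,"y": 0,"z": 2,"spin": 0}
    - {"gripper": 1,"x": 0,"y": 0,"z": 2,"spin": 0}
    - {"gripper": 1,"x": 0,"y": 0,"z": 2,"spin": 0}
    - {"gripper": 1,"x": 0,"y": 0,"z": 1,"spin": 0}
    - {"gripper": 1,"x": 0,"y": 0,"z": 1,"spin": 0}
    - {"gripper": 1,"x": 0,"y": 0,"z": 1,"spin": 0}
    - {"gripper": 1,"x": 0,"y": 0,"z": 2,"spin": 0}
    - {"gripper": 1,"x": 0,"y": 0,"z": 2,"spin": 0}
    - {"gripper": 1,"x": 0,"y": 0,"z": 1,"spin": 0}
    - {"gripper": 1,"x": 0,"y": 0,"z": 0,"spin": 0}

```text
time: 12.85
eef_pos: [0.56, 0.0283, 0.0933]
tcp_rot: [0.983, 0.182, 0.001, 0.0]
contact_force: [-0.8, 1.9, 7.1]
opening: -0.002
finger_force: 3.5
```

step_arm:
  commands:
    - {"gripper": 1,"x": 0,"y": 0,"z": -10,"spin": 0}
    - {"gripper": 1,"x": 0,"y": 0,"z": -17,"spin": 0}
    - {"gripper": 1,"x": -25,"y": 9,"z": 0,"spin": 0}
    - {"gripper": 1,"x": -34,"y": 13,"z": 0,"spin": 0}
    - {"gripper": 1,"x": -34,"y": 13,"z": 0,"spin": 0}
    - {"gripper": 1,"x": -24,"y": 9,"z": 0,"spin": 0}
    - {"gripper": 1,"x": -10,"y": 4,"z": 0,"spin": 0}
    - {"gripper": 1,"x": 0,"y": 0,"z": 7,"spin": 0}
    - {"gripper": 1,"x": 0,"y": 0,"z": 6,"spin": 0}
    - {"gripper": 1,"x": 0,"y": 0,"z": 0,"spin": 0}

```text
time: 13.85
eef_pos: [0.4575, -0.0612, 0.1045]
tcp_rot: [0.983, 0.183, -0.001, -0.001]
contact_force: [0.0, -0.2, -0.8]
opening: -0.003
finger_force: 0.0
```

```bash
python3 d.py; python3 lid.py
```

```text
t 13.85 pos [457.5 -61.2 104.5] euler [-1.799e+02  1.000e-01  2.110e+01] F [ 0.  -0.2 -0.8] q [-0.35 -0.07  2.18  0.    1.03  0.85]
a tool delta to z=150: [126.1 -46.5 -45.7]
b tool delta to z=150: [ -1.4   1.9 -45.5]
c tool delta to z=150: [ 31.   87.8 -45.7]
d tool delta to z=150: [158.   40.3 -45.9]
world x,y in tool [[0.933, 0.359, -0.002], [0.359, -0.933, 0.001]]
top a 97 [110.3 113.4]
top b 0 
top c 0 
top d 96 [110.8 113.9]
((543.9370727539062, -47.55168914794922), (163.74667358398438, 129.84304809570312), 42.428897857666016)
side a 29 [105.7 106.9]
side b 17 [112.7 115.4]
side c 18 [106.4 107.3]
side d 19 [106.3 107.3]
((539.3035888671875, -45.7999267578125), (178.89903259277344, 132.05494689941406), 43.33449935913086)
```

step_arm:
  commands:
    - {"gripper": 1,"x": -1,"y": 1,"z": 2,"spin": 0}
    - {"gripper": 1,"x": 0,"y": 0,"z": 2,"spin": 0}
    - {"gripper": 1,"x": 0,"y": 0,"z": 2,"spin": 0}
    - {"gripper": 1,"x": 0,"y": 0,"z": 1,"spin": 0}
    - {"gripper": 1,"x": 0,"y": 0,"z": 1,"spin": 0}
    - {"gripper": 1,"x": 0,"y": 0,"z": 1,"spin": 0}
    - {"gripper": 1,"x": 0,"y": 0,"z": 2,"spin": 0}
    - {"gripper": 1,"x": 0,"y": 0,"z": 2,"spin": 0}
    - {"gripper": 1,"x": 0,"y": 0,"z": 1,"spin": 0}
    - {"gripper": 1,"x": 0,"y": 0,"z": 0,"spin": 0}

```text
time: 14.95
eef_pos: [0.4573, -0.0635, 0.0932]
tcp_rot: [0.983, 0.183, -0.0, 0.0]
contact_force: [-4.6, 0.7, 10.0]
opening: -0.005
finger_force: 5.0
```

step_arm:
  commands:
    - {"gripper": 1,"x": 0,"y": 0,"z": -10,"spin": 0}
    - {"gripper": 1,"x": 0,"y": 0,"z": -30,"spin": 0}
    - {"gripper": 1,"x": 0,"y": 0,"z": -40,"spin": 0}
    - {"gripper": 1,"x": 0,"y": 0,"z": -30,"spin": 0}
    - {"gripper": 1,"x": -10,"y": 26,"z": 0,"spin": 0}
    - {"gripper": 1,"x": -15,"y": 39,"z": 0,"spin": 0}
    - {"gripper": 1,"x": -15,"y": 39,"z": 0,"spin": 0}
    - {"gripper": 1,"x": -15,"y": 39,"z": 0,"spin": 0}
    - {"gripper": 1,"x": -15,"y": 39,"z": 0,"spin": 0}
    - {"gripper": 1,"x": -15,"y": 39,"z": 0,"spin": 0}

```text
time: 15.95
eef_pos: [0.4568, -0.3018, 0.2017]
tcp_rot: [0.983, 0.182, 0.0, 0.0]
contact_force: [1.0, 0.6, -0.0]
opening: -0.0
finger_force: 0.0
```

step_arm:
  commands:
    - {"gripper": 1,"x": -15,"y": 39,"z": 0,"spin": 0}
    - {"gripper": 1,"x": -10,"y": 26,"z": 0,"spin": 0}
    - {"gripper": 1,"x": 0,"y": 0,"z": 0,"spin": 0}
    - {"gripper": 1,"x": 0,"y": 0,"z": 0,"spin": 0}
    - {"gripper": 1,"x": 0,"y": 0,"z": 0,"spin": 0}
    - {"gripper": 1,"x": 0,"y": 0,"z": 0,"spin": 0}
    - {"gripper": 1,"x": 0,"y": 0,"z": 0,"spin": 0}
    - {"gripper": 1,"x": 0,"y": 0,"z": 0,"spin": 0}
    - {"gripper": 1,"x": 0,"y": 0,"z": 0,"spin": 0}
    - {"gripper": 1,"x": 0,"y": 0,"z": 0,"spin": 0}

```text
time: 16.95
eef_pos: [0.4571, -0.3695, 0.2019]
tcp_rot: [0.983, 0.182, 0.0, 0.0]
contact_force: [-0.4, -0.1, 0.3]
opening: 0.002
finger_force: 0.0
```

```bash
python3 lid.py fin; python3 - <<'E'
import cv2,numpy as np
a=cv2.resize(cv2.imread("pics/fintop.png"),(400,300));b=cv2.resize(cv2.imread("pics/finside.png"),(400,300))
cv2.imwrite("pics/fin.png",np.hstack([a,b]))
E
```

```text
top a 98 [110.9 113.9]
top b 102 [110.5 113. ]
top c 99 [110.9 113.2]
top d 93 [111.  113.1]
((538.6729125976562, -53.02137756347656), (178.31011962890625, 129.55992126464844), 43.08667755126953)
side a 29 [105.8 107. ]
side b 25 [106.3 107.6]
side c 21 [106.1 106.9]
side d 23 [106.3 107.8]
((539.424072265625, -46.24517822265625), (179.60137939453125, 133.65052795410156), 43.22417068481445)
```

View pics/fin.png

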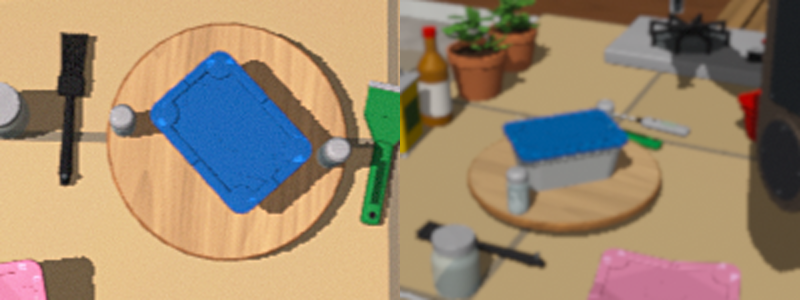

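The lid at (232,132) lies flat with all four corners at rim height (~110.8 mm, from ~116.5). The tub's centre is unmoved, the shakers are in place and the arm is clear.

```bash
python3 -c "
from plant import *
print(sign_off())"
```

```text
the job is handed in; nothing more can be done
None
```

All four lid corners were pressed shut in turn and measure flush in the cameras; the tub and everything seen around it look unmoved, the arm is clear, and I handed the job in at about 17 s (no verdict was returned).

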